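# Stack the bathroom tins back on their drying stones

## Task

The shelf has been wiped, so stack things back on their stones: on the round stone stand the three round steel tins, the largest at the bottom, the middle-sized on it and the smallest on top, each centred on what is below; on the oblong stand the oblong soap tin, lengthwise along the middle of the stone, with the nail brush lying lengthwise in the middle of its lid, bristles down. Set each piece down upright rather than dropping it, knock nothing over, and leave the foaming dispenser, the tumbler and the toothbrush case where they stand.

Things in the scene. Friction and masses are not known exactly. Their poses are not given: they have to be found in the camera images.
- tin_large_c (a point): the largest of three closed round stainless steel tins with flat slip lids: 66 mm diameter, 48 mm tall overall, rigid and closed, about 160 g; stands upright, loose. This point is its centre, half-way up (24 mm above its underside); z up along its axis
- tin_medium_c (a point): the middle-sized of three closed round stainless steel tins with flat slip lids: 52 mm diameter, 42 mm tall overall, rigid and closed, about 110 g; stands upright, loose. This point is its centre, half-way up (21 mm above its underside); z up along its axis
- tin_small_c (a point): the smallest of three closed round stainless steel tins with flat slip lids: 40 mm diameter, 36 mm tall overall, rigid and closed, about 70 g; stands upright, loose. This point is its centre, half-way up (18 mm above its underside); z up along its axis
- soap_tin_c (a point): the soap tin: closed oblong stainless steel tin with rounded corners and a flat lid, 96 mm long (its x) by 62 mm wide (its y) by 34 mm tall, about 170 g, loose. This point is its centre, half-way up (17 mm above its underside); z up
- nail_brush_c (a point): wooden nail brush standing on its bristles, about 70 g, loose. 40 mm tall in all: pale bristles 80 x 32 mm below (0 to 14 mm up), a wooden back 92 mm long (its x) by 40 mm wide (its y) from 14 to 28 mm up, whose straight long sides are the place to grip it, and a wooden hand ridge 66 x 20 mm on top (28 to 40 mm up). This point is its centre, half-way up (20 mm above the bristle ends); z up
- round_stand_top (a point): round grey quick-dry stone stand, 110 mm diameter, 12 mm thick, flat without rim, fixed on the shelf. This point is the centre of its top face, 12 mm above the shelf
- oblong_stand_top (a point): oblong grey quick-dry stone stand, 130 mm long (its x) by 96 mm wide (its y), 12 mm thick, flat without rim, fixed on the shelf. This point is the centre of its top face, 12 mm above the shelf; its x runs along the long side
- dispenser_c (a point): bystander, to be left alone: empty clear plastic push-top foaming dispenser with white pump head, 48 mm diameter, 141 mm tall, light and loose; its spout sticks out 32 mm to its -x. This point is its centre, 70 mm above the shelf
- tumbler_c (a point): bystander, to be left alone: empty white ceramic rinsing tumbler, 72 mm across the rim, 92 mm tall, loose. This point is its centre, 46 mm above the shelf
- travel_case_c (a point): bystander, to be left alone: snapped-shut clear plastic travel case with a yellow toothbrush in it, lying flat, 205 mm long (its x) by 30 mm wide, 22 mm tall, loose. This point is its centre, 11 mm above the shelf
Not all that is in view belongs to the job. Leave any blue look-alike of the part that bears soap_tin_c alone.

How it is judged (in metres and radians):
At the end, for the whole second after the job is handed in: Round stand: large, middle, small tin bottom to top. Oblong stand: soap tin, nail brush on it, bristles down. Centres within 12 mm of the stand or soap tin, 10 mm tin on tin; long sides within 15 degrees; heights within 4 mm, level within 6 degrees; released, still (horizontal distance between tin_large_c and round_stand_top below 0.012 m and height (world z) of tin_large_c between 0.032 and 0.04 m and horizontal distance between tin_medium_c and tin_large_c below 0.01 m and height (world z) of tin_medium_c between 0.077 and 0.085 m and horizontal distance between tin_small_c and tin_medium_c below 0.01 m and height (world z) of tin_small_c between 0.116 and 0.124 m and horizontal distance between soap_tin_c and oblong_stand_top below 0.012 m and height (world z) of soap_tin_c between 0.025 and 0.033 m and angle between the x axis of soap_tin_c and the x axis of oblong_stand_top, either way round below 0.26 rad and horizontal distance between nail_brush_c and soap_tin_c below 0.012 m and height (world z) of nail_brush_c between 0.062 and 0.07 m and angle between the x axis of nail_brush_c and the x axis of soap_tin_c, either way round below 0.26 rad and angle between each of tin_large_c, tin_medium_c, tin_small_c, soap_tin_c, nail_brush_c's own z axis and vertical below 0.1 rad and linear speed of each of tin_large, tin_medium, tin_small, soap_tin, nail_brush below 0.02 m/s and angular speed of each of tin_large, tin_medium, tin_small, soap_tin, nail_brush below 0.2 rad/s); the robot touches nothing.
It fails at once if the foaming dispenser is pushed more than 20 mm from its place or knocked over (distance of dispenser_c from where it was at the start of the episode above 0.02 m or angle between dispenser_c's own z axis and vertical above 0.5 rad).
It fails at once if the tumbler is pushed more than 20 mm from its place or knocked over (distance of tumbler_c from where it was at the start of the episode above 0.02 m or angle between tumbler_c's own z axis and vertical above 0.5 rad).
It fails at once if the toothbrush case is pushed more than 20 mm from its place or knocked over (distance of travel_case_c from where it was at the start of the episode above 0.02 m or angle between travel_case_c's own z axis and vertical above 0.5 rad).
It fails at once if a tin or the nail brush is knocked or tipped over (more than 40 degrees) (angle between any of tin_large_c, tin_medium_c, tin_small_c, soap_tin_c, nail_brush_c's own z axis and vertical above 0.7 rad).
It fails at once if a tin or the nail brush is dropped: falling faster than 0.6 m/s (about 20 mm of fall) with no finger touching it ((linear speed of tin_large above 0.6 m/s and contact force between tin_large and the fingers below 0.05 N) or (linear speed of tin_medium above 0.6 m/s and contact force between tin_medium and the fingers below 0.05 N) or (linear speed of tin_small above 0.6 m/s and contact force between tin_small and the fingers below 0.05 N) or (linear speed of soap_tin above 0.6 m/s and contact force between soap_tin and the fingers below 0.05 N) or (linear speed of nail_brush above 0.6 m/s and contact force between nail_brush and the fingers below 0.05 N)).
It also fails if it takes over 134 s, if anything falls off the work surface, if the arm or the gripper's body presses on something with over 40 N, if the wrist force passes 120 N, or if a joint passes its speed limit or range.

## Robot

A 6-joint arm with a two-finger parallel gripper is mounted at the origin on the work surface. World frame = base frame: x ahead of the robot, y to its left, z up, the work surface at z = 0. Lengths are in mm, angles in rad, forces in N, time in s.
With the tool pointing down it reaches from about 350 to 775 mm from the base axis. Payload 7.3 kg.
Tool frame: the origin (TCP) lies midway between the tips of the shut fingers; the grasp point (between the pads) lies 19 mm behind it; z points along the fingers, x is the direction in which the jaws open and shut, and the axes are right-handed (so a half turn about z gives the same grasp; the last joint's range is limited). The gripper opens to 92 mm and grips with 3 to 60 N. Pads are 19 mm wide; open, the fingers measure 130 mm over their backs; the gripper's body (75 mm by 190 mm) begins 47 mm behind the grasp point.
Start: joints at [-1.458, 0.342, 1.524, -0, 1.275, -0.146], TCP at [134.38, -507.53, 226.741] pointing down, gripper open.
Joint ranges: [-2.53, 2.53], [-0.77, 2.02], [0.04, 2.7], [-1, 4.14], [0.28, 2.66], [-3.11, 3.11]. Speed limits (rad/s): [2.57, 2.57, 3.14, 3.14, 3.14, 3.14].

## Interface

Orientations are given as [roll, pitch, yaw] about the fixed x, y, z axes, in that order (R = Rz(yaw) Ry(pitch) Rx(roll)).
In Python, from plant import bot gives the robot as it stands.
- The arm moves only by the shell command python3 -m pendant 'ROWS' [OPENING]. ROWS is JSON, a list of rows, each an object with "linear": the shift along the world's x, y, z in mm, a list of three; "twist": the turn about the world's z in degrees. In form: [{"linear": [x, y, z], "twist": twist}, ...]. A call has 1 to 20 rows; each row is the pose to reach, as a shift and turn from the pose commanded when the call began; what a row does not reach only later rows make up. A row lasts 1/8 s, in which the tool goes at most 62.5 mm and 10.7 degrees, less where a joint would pass 70% of its speed; a pose out of reach is approached as far as the arm can. A call with a gripper value outside its range is refused whole. OPENING is the closure in counts, from 0 (fully open) to 255 (shut), set as the call begins (- or left out, the last holds). The fingers move at their own pace and stop on an object; the grip force is fixed at half the most. Time passes only in rows, so rows that repeat a pose let the fingers close. It gives the time, the measured TCP pose, the force and the opening at its end, in the units of the state.
- bot.get_obs(): the state, without advancing time (a new reading comes with each control period).
- bot.capture(name): name is "scene" or "top" or "wrist"; returns a dict with "frame" (480x640x3 uint8, blue, green, red), "z_map" (480x640 float32, mm along the optical axis (not along the pixel's ray), 0 where there is no reading), "fx", "fy", "cx", "cy" (pixels), "k1" (the pictures are not rectified: a ray, as slopes to the right and down, at radius r is drawn at 1 + k1 r^2 times it, then the intrinsics apply), "rvec" (rotation vector, rad) and "tvec" (3), from world to camera coordinates, as OpenCV has them. Camera axes: x right, y down, z forward; pixel columns grow to the right and rows downward; lengths in mm; the calibration is good to about 2 mm. A picture is of the moment at which its call begins.
- bot.close_job(): hands the job in, once; it reports no verdict.
The state is a dict: "time": time; "joint_positions": joint angles; "dq": joint speeds; "tau": joint torques, N m; "tool_pos": TCP position; "tcp_rot": TCP orientation; "contact_force": force on the tool from outside, world axes, zero at the start; "moment": the same for the moment, N m; "grip_width": finger opening in mm.
Only numpy, scipy, OpenCV 4.12 (cv2) and the standard library are available. Lean on these libraries where they do the work, as an engineer would, in place of code of your own. Each camera call takes 0.05 s, during which the arm holds its last target. There are 200 camera calls.

## Working session

There is one attempt and no reset: what is moved stays moved. The work goes in short steps, Python scripts to look and compute and a shell command to move; the robot and the scene stay as the last step left them, time stands still between calls to the robot, and variables do not carry over. Pictures are saved under pics/ and viewed, about 12 in all and at most 16, crops included, and the job is handed in when it is done.

```bash
ls; mkdir -p pics; cat > h.py <<'E'
import numpy as np, cv2
from plant import bot
def cap(n):
    c=bot.capture(n); return c
def world(c):
    "per-pixel world xyz (mm), nan where no depth"
    K=np.array([[c['fx'],0,c['cx']],[0,c['fy'],c['cy']],[0,0,1.]])
    u,v=np.meshgrid(np.arange(640.),np.arange(480.))
    p=cv2.undistortPoints(np.stack([u,v],-1).reshape(-1,1,2),K,np.array([c['k1'],0,0,0.])).reshape(480,640,2)
    z=c['z_map'].astype(float).copy(); z[z==0]=np.nan
    P=np.dstack([p[...,0]*z,p[...,1]*z,z])
    R=cv2.Rodrigues(np.array(c['rvec'],float))[0]
    return (P-np.array(c['tvec'],float).reshape(3))@R
E
python3 - <<'E'
from h import *
for n in ['scene','top']:
    c=cap(n); cv2.imwrite(f'pics/{n}0.png',c['frame']); W=world(c); np.savez(f'{n}0.npz',W=W,f=c['frame'])
    print(n,c['fx'],c['k1'],np.isnan(W[...,2]).mean())
o=bot.get_obs(); print({k:np.round(o[k],3) for k in o})
E
```

```text
pics
scene 461.25799133466853 -0.048749740046469515 0.005777994791666667
top 582.3662533702096 -0.10351270920463297 0.003880208333333333
{'time': np.float64(0.1), 'joint_positions': array([-1.458,  0.343,  1.525,  0.   ,  1.275, -0.146]), 'dq': array([-0.001, -0.002, -0.003, -0.001,  0.001, -0.001]), 'tau': array([  0.   , -43.201, -24.469,   0.072,   0.053,  -0.   ]), 'tool_pos': array([ 134.358, -507.144,  226.118]), 'tcp_rot': array([-3.141e+00,  1.000e-03, -1.312e+00]), 'contact_force': array([-0.392, -0.17 , -0.478]), 'moment': array([0.034, 0.085, 0.007]), 'grip_width': np.float64(91.748)}
```

View pics/scene0.png

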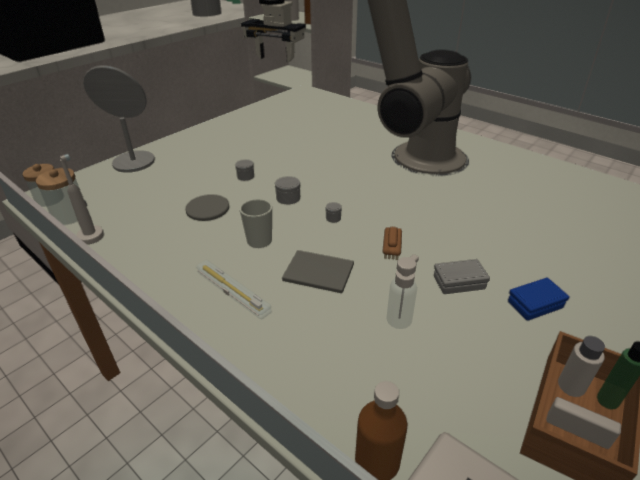

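View pics/top0.png

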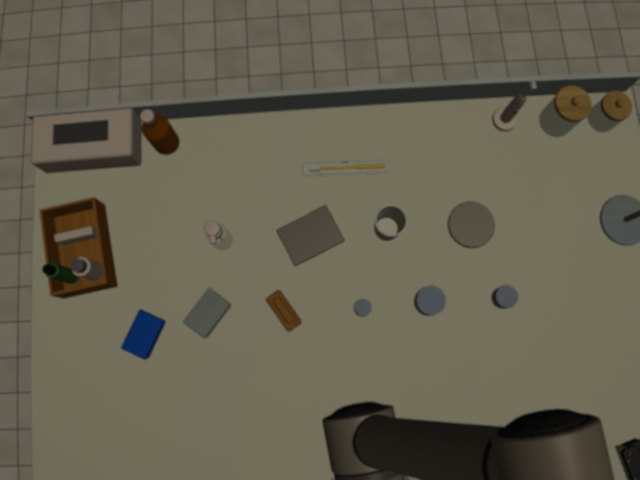

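The scene picture shows the three tins, two stones, brush, grey soap tin, the blue decoy and the bystanders. In the top view (px) they are: tins small (362,307), large (430,300) and medium (505,296); brush (284,310); soap tin (207,312); oblong stone (310,235); round stone (471,224); tumbler (390,222); dispenser (215,233); case (345,168). Next I measure them.

```bash
cat > meas.py <<'E'
from h import *
def blob(W,uv,zlo,zhi,r=60):
    m=((W[...,2]>zlo)&(W[...,2]<zhi)).astype(np.uint8)
    n,l=cv2.connectedComponents(m,connectivity=4)
    u,v=uv; k=l[v,u]
    if k==0:
        print('seed z',W[v,u]); return None
    P=W[l==k]; xy=P[:,:2].astype(np.float32)
    (cx,cy),(w,h),a=cv2.minAreaRect(xy)
    if w<h: w,h,a=h,w,a+90
    a=(a+90)%180-90
    return dict(n=len(P),c=np.round([cx,cy],1),mean=np.round(xy.mean(0),1),size=np.round([w,h],1),ang=round(a,1),z=np.round(np.median(P[:,2]),1),encl=np.round(cv2.minEnclosingCircle(xy)[1]*2,1))
E
python3 - <<'E'
from meas import *
W=np.load('top0.npz')['W']
print('table z',[np.round(W[v,u],1) for u,v in [(250,260),(400,260),(550,260),(330,370)]])
for n,uv,a,b in [('small',(362,307),28,50),('large',(430,300),38,60),('med',(505,296),34,55),('soap',(207,312),26,45),('brush back',(284,310),18,60),('brush ridge',(284,310),34,60),('oblong',(310,235),6,20),('round',(471,224),6,20),('tumbler',(376,222),70,110),('disp',(213,228),100,160),('case',(345,168),8,40),('blue',(144,334),20,50)]:
    print(n,blob(W,uv,a,b))
E
```

```text
table z [array([568.1, 229.8,  10.1]), array([ 544.2, -112. ,    2.9]), array([ 517.9, -464. ,    1.1]), array([310.2,  66.6,   1. ])]
small {'n': 250, 'c': array([441. , -14.4]), 'mean': array([441.3, -14.4], dtype=float32), 'size': array([37.9, 37.4]), 'ang': 83.5, 'z': np.float64(36.4), 'encl': np.float64(39.3)}
large {'n': 680, 'c': array([ 444.6, -164.2]), 'mean': array([ 444.1, -163.5], dtype=float32), 'size': array([63.3, 62.7]), 'ang': 13.7, 'z': np.float64(48.5), 'encl': np.float64(66.2)}
med {'n': 414, 'c': array([ 440.5, -335.7]), 'mean': array([ 441. , -334.8], dtype=float32), 'size': array([49.7, 49.3]), 'ang': 86.4, 'z': np.float64(42.5), 'encl': np.float64(52.0)}
soap {'n': 1202, 'c': array([453.9, 330. ]), 'mean': array([453.4, 329.7], dtype=float32), 'size': array([95.8, 64.2]), 'ang': -41.7, 'z': np.float64(33.9), 'encl': np.float64(108.7)}
brush back {'n': 741, 'c': array([447.9, 160.5]), 'mean': array([447.1, 160.1], dtype=float32), 'size': array([92.2, 40. ]), 'ang': 30.9, 'z': np.float64(29.3), 'encl': np.float64(94.9)}
brush ridge {'n': 249, 'c': array([447.8, 
[... 560 characters left out ...]
3, -87.7]), 'mean': array([624.2, -90.4], dtype=float32), 'size': array([70.9, 70.4]), 'ang': 69.9, 'z': np.float64(89.2), 'encl': np.float64(72.1)}
disp {'n': 291, 'c': array([614.4, 295.5]), 'mean': array([614.9, 291.2], dtype=float32), 'size': array([46.5, 32.7]), 'ang': -23.4, 'z': np.float64(139.0), 'encl': np.float64(49.6)}
case {'n': 1163, 'c': array([772. ,  -4.6]), 'mean': array([770.1,  -4.2], dtype=float32), 'size': array([204.8,  35.9]), 'ang': 88.4, 'z': np.float64(20.4), 'encl': np.float64(205.2)}
blue {'n': 1246, 'c': array([416.7, 475.1]), 'mean': array([416.7, 473.6], dtype=float32), 'size': array([97.1, 65.3]), 'ang': -27.6, 'z': np.float64(33.9), 'encl': np.float64(111.0)}
```

```bash
python3 -m pendant '[{"linear":[10,11,0],"twist":0},{"linear":[35,39,-5],"twist":0},{"linear":[70,78,-15],"twist":0},{"linear":[105,117,-25],"twist":0},{"linear":[140,156,-35],"twist":0},{"linear":[175,195,-45],"twist":0},{"linear":[210,234,-55],"twist":0},{"linear":[245,272,-60],"twist":0},{"linear":[275,305,-65],"twist":0},{"linear":[297,330,-70],"twist":0},{"linear":[307,341,-76],"twist":0},{"linear":[310,343.5,-80],"twist":0},{"linear":[310,343.5,-80],"twist":0},{"linear":[310,343.5,-80],"twist":0}]' 0
python3 - <<'E'
from meas import *
c=cap('wrist'); cv2.imwrite('pics/w1.png',c['frame']); W=world(c)
np.savez('w1.npz',W=W)
z=W[...,2]; m=(z>42)&(z<55); 
n,l,s,ce=cv2.connectedComponentsWithStats(m.astype(np.uint8))
for k in range(1,n):
    if s[k,4]>300:
        xy=W[l==k][:,:2].astype(np.float32); print(s[k],ce[k],cv2.minEnclosingCircle(xy),np.median(z[l==k]))
E
```

```text
time: 1.85
tool_pos: [443.9, -164.8, 146.9]
tcp_rot: [3.142, -0.0, -1.313]
contact_force: [-0.3, 0.4, 0.1]
grip_width: 91.9
[ 283  197   84   82 5442] [324.64296215 237.42319   ] ((445.9275817871094, -163.3892364501953), 32.37575149536133) 48.60088604792041
```

View pics/w1.png

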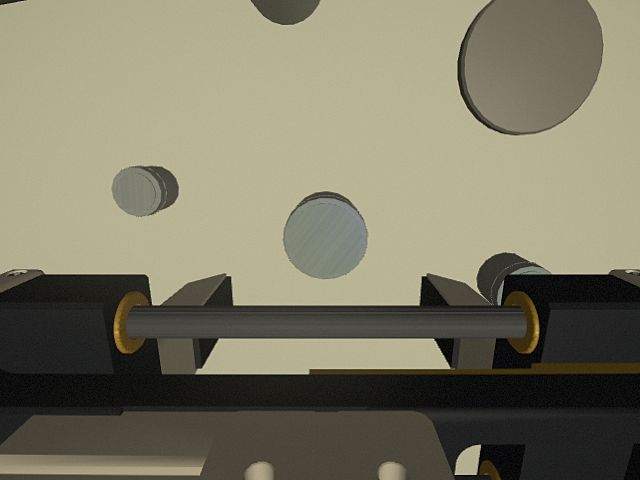

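The wrist picture shows the large tin at (324,237), midway between the fingers. The measurement agrees with the top camera within 1.5 mm, so I descend and grip.

```bash
python3 -m pendant '[{"linear":[1,0,-10],"twist":0},{"linear":[1,0,-30],"twist":0},{"linear":[1,0,-55],"twist":0},{"linear":[1,0,-80],"twist":0},{"linear":[1,0,-102],"twist":0},{"linear":[1,0,-118],"twist":0},{"linear":[1,0,-128],"twist":0},{"linear":[1,0,-134],"twist":0},{"linear":[1,0,-137],"twist":0},{"linear":[1,0,-137],"twist":0},{"linear":[1,0,-137],"twist":0}]' 0 && python3 -m pendant '[{"linear":[0,0,0],"twist":0},{"linear":[0,0,0],"twist":0},{"linear":[0,0,0],"twist":0},{"linear":[0,0,0],"twist":0},{"linear":[0,0,0],"twist":0},{"linear":[0,0,0],"twist":0},{"linear":[0,0,0],"twist":0},{"linear":[0,0,0],"twist":0}]' 255
```

```text
time: 3.28
tool_pos: [445.6, -164.2, 10.1]
tcp_rot: [-3.141, -0.001, -1.312]
contact_force: [-0.6, -0.5, -0.4]
grip_width: 91.7
time: 4.28
tool_pos: [445.4, -164.0, 9.8]
tcp_rot: [-3.142, -0.0, -1.312]
contact_force: [0.2, 0.9, 2.3]
grip_width: 65.5
```

```bash
python3 - <<'E'
from meas import *
for f in ['top0','scene0','w1']:
    W=np.load(f+'.npz')['W']
    for n,c,d in [('round',(615,-284),75),('obl',(617,90),85)]:
        near=np.hypot(W[...,0]-c[0],W[...,1]-c[1])<d
        m=near&(W[...,2]>8.5)&(W[...,2]<18)
        m=cv2.morphologyEx(m.astype(np.uint8),cv2.MORPH_OPEN,np.ones((3,3)))>0
        if m.sum()<100: continue
        xy=W[m][:,:2].astype(np.float32)
        cs,_=cv2.findContours(m.astype(np.uint8),0,1); k=max(cs,key=cv2.contourArea)[:,0]
        e=W[k[:,1],k[:,0],:2].astype(np.float32)
        print(f,n,m.sum(),'mean',xy.mean(0),'encl',cv2.minEnclosingCircle(e),'ell',cv2.fitEllipse(e) if n=='round' else cv2.minAreaRect(e),np.median(W[m][:,2]))
E
```

```text
top0 round 1307 mean [ 615.4002  -284.07596] encl ((615.2852783203125, -284.8226623535156), 55.90296936035156) ell ((615.2138671875, -284.95147705078125), (96.1568832397461, 104.18437957763672), 111.03398895263672) 12.371461985049534
top0 obl 1596 mean [616.49677   90.104744] encl ((618.7146606445312, 90.32632446289062), 75.2053451538086) ell ((616.9254760742188, 89.6977767944336), (95.44054412841797, 129.7222137451172), 23.048450469970703) 12.006156214517087
scene0 round 826 mean [ 618.5626  -279.46124] encl ((616.186279296875, -284.076416015625), 56.91963195800781) ell ((616.5099487304688, -281.9122009277344), (104.68025970458984, 105.52909088134766), 146.15025329589844) 13.45417964829748
scene0 obl 1923 mean [620.9646   94.28385] encl ((618.4375, 91.75541687011719), 78.59530639648438) ell ((618.4226684570312, 91.60572052001953), (100.89642333984375, 129.83673095703125), 23.6373291015625) 12.895736952713774
w1 round 15883 mean [ 612.53955 -283.55313] encl ((615.0436401367188, -284.4474182128906), 55.521949768066406) ell ((611.3784790039062, -284.6078796386719), (100.04052734375, 110.80007934570312), 14.552462577819824) 11.95817749493648
```

```bash
python3 -m pendant '[{"linear":[0,0,3],"twist":0},{"linear":[0,0,12],"twist":0},{"linear":[0,0,30],"twist":0},{"linear":[0,0,50],"twist":0},{"linear":[8,-6,64],"twist":0},{"linear":[28,-20,70],"twist":0},{"linear":[56,-40,70],"twist":0},{"linear":[84,-60,70],"twist":0},{"linear":[112,-80,70],"twist":0},{"linear":[138,-98,70],"twist":0},{"linear":[156,-111,70],"twist":0},{"linear":[166,-118,70],"twist":0},{"linear":[169,-120,70],"twist":0},{"linear":[169,-120,70],"twist":0},{"linear":[169,-120,70],"twist":0}]'
```

```text
time: 6.15
tool_pos: [613.9, -283.6, 79.8]
tcp_rot: [3.141, 0.0, -1.312]
contact_force: [0.4, -0.5, -1.8]
grip_width: 65.2
```

```bash
python3 -m pendant '[{"linear":[1,-0.5,-4],"twist":0},{"linear":[1,-0.5,-14],"twist":0},{"linear":[1,-0.5,-28],"twist":0},{"linear":[1,-0.5,-40],"twist":0},{"linear":[1,-0.5,-48],"twist":0},{"linear":[1,-0.5,-53],"twist":0},{"linear":[1,-0.5,-55],"twist":0},{"linear":[1,-0.5,-56.5],"twist":0},{"linear":[1,-0.5,-57.5],"twist":0},{"linear":[1,-0.5,-57.8],"twist":0},{"linear":[1,-0.5,-57.8],"twist":0},{"linear":[1,-0.5,-57.8],"twist":0}]'
```

```text
time: 7.65
tool_pos: [615.4, -284.6, 22.1]
tcp_rot: [-3.141, -0.0, -1.312]
contact_force: [1.1, 0.8, -0.6]
grip_width: 65.5
```

```bash
python3 -m pendant '[{"linear":[0,0,-0.5],"twist":0},{"linear":[0,0,-0.5],"twist":0}]' && python3 -m pendant '[{"linear":[0,0,0],"twist":0},{"linear":[0,0,0],"twist":0},{"linear":[0,0,0],"twist":0},{"linear":[0,0,0],"twist":0},{"linear":[0,0,0],"twist":0},{"linear":[0,0,5],"twist":0},{"linear":[0,0,20],"twist":0},{"linear":[0,0,45],"twist":0},{"linear":[-6,-2,75],"twist":0},{"linear":[-25,-7,95],"twist":0},{"linear":[-55,-16,98],"twist":0},{"linear":[-85,-25,98],"twist":0},{"linear":[-115,-34,98],"twist":0},{"linear":[-145,-43,98],"twist":0},{"linear":[-163,-48,98],"twist":0},{"linear":[-172,-50,98],"twist":0},{"linear":[-174,-51,98],"twist":0},{"linear":[-174,-51,98],"twist":0},{"linear":[-174,-51,98],"twist":0}]' 0
python3 - <<'E'
from meas import *
c=cap('wrist'); cv2.imwrite('pics/w2.png',c['frame']); W=world(c)
z=W[...,2]
for lo,hi in [(36,50),(50,70)]:
  n,l,s,ce=cv2.connectedComponentsWithStats(((z>lo)&(z<hi)).astype(np.uint8))
  for k in range(1,n):
    if s[k,4]>300:
        xy=W[l==k][:,:2].astype(np.float32); print(s[k],cv2.minEnclosingCircle(xy),np.median(z[l==k]))
c=cap('top'); W=world(c); np.savez('t2.npz',W=W); z=W[...,2]
m=(np.hypot(W[...,0]-615,W[...,1]+284)<45)&(z>52); xy=W[m][:,:2].astype(np.float32); print(m.sum(),cv2.minEnclosingCircle(xy) if m.sum() else 0, np.median(z[m]))
E
```

```text
time: 7.9
tool_pos: [615.5, -284.6, 21.9]
tcp_rot: [-3.141, -0.0, -1.312]
contact_force: [-2.3, 0.8, 1.8]
grip_width: 65.5
time: 10.28
tool_pos: [442.0, -335.3, 119.3]
tcp_rot: [-3.141, -0.0, -1.311]
contact_force: [0.4, -0.5, -0.3]
grip_width: 91.8
[287   0  64  14 427] ((591.6612548828125, -291.01397705078125), 19.1552677154541) 41.28885654054857
[ 290  214   72   71 3894] ((440.9997863769531, -335.420166015625), 25.45009422302246) 42.5240731325119
663 ((614.0283813476562, -286.25665283203125), 35.13279342651367) 60.67338293023207
```

```bash
python3 -m pendant '[{"linear":[0,0,-8],"twist":0},{"linear":[0,0,-26],"twist":0},{"linear":[0,0,-50],"twist":0},{"linear":[0,0,-74],"twist":0},{"linear":[0,0,-94],"twist":0},{"linear":[0,0,-105],"twist":0},{"linear":[0,0,-110],"twist":0},{"linear":[0,0,-111.5],"twist":0},{"linear":[0,0,-111.5],"twist":0}]' 0 && python3 -m pendant '[{"linear":[0,0,0],"twist":0},{"linear":[0,0,0],"twist":0},{"linear":[0,0,0],"twist":0},{"linear":[0,0,0],"twist":0},{"linear":[0,0,0],"twist":0},{"linear":[0,0,0],"twist":0},{"linear":[0,0,0],"twist":0},{"linear":[0,0,0],"twist":0}]' 255
python3 - <<'E'
from meas import *
W=np.load('t2.npz')['W']; z=W[...,2]
m=(np.hypot(W[...,0]-615,W[...,1]+284)<45)&(z>56)&(z<66); xy=W[m][:,:2].astype(np.float32); print(m.sum(),cv2.minAreaRect(xy),xy.mean(0),cv2.minEnclosingCircle(xy))
E
```

```text
time: 11.5
tool_pos: [441.6, -335.8, 8.4]
tcp_rot: [-3.141, -0.001, -1.312]
contact_force: [-0.6, -0.9, 0.4]
grip_width: 92.0
time: 12.5
tool_pos: [441.4, -335.5, 7.9]
tcp_rot: [3.142, -0.0, -1.312]
contact_force: [-0.1, -0.9, 0.6]
grip_width: 51.4
611 ((615.103271484375, -284.3251953125), (63.94380187988281, 64.4650650024414), 79.00109100341797) [ 614.9148  -284.51852] ((615.2199096679688, -285.5216369628906), 34.09425735473633)
```

```bash
python3 -m pendant '[{"linear":[0,0,3],"twist":0},{"linear":[0,0,14],"twist":0},{"linear":[0,0,36],"twist":0},{"linear":[0,0,62],"twist":0},{"linear":[3,1,84],"twist":0},{"linear":[15,4,96],"twist":0},{"linear":[38,11,100],"twist":0},{"linear":[66,19,100],"twist":0},{"linear":[94,27,100],"twist":0},{"linear":[122,36,100],"twist":0},{"linear":[146,43,100],"twist":0},{"linear":[163,48,100],"twist":0},{"linear":[171,50,100],"twist":0},{"linear":[174,51,98],"twist":0},{"linear":[174,51,92],"twist":0},{"linear":[174,51,84],"twist":0},{"linear":[174,51,76],"twist":0},{"linear":[174,51,70],"twist":0},{"linear":[174,51,66],"twist":0},{"linear":[174,51,64],"twist":0}]' && python3 -m pendant '[{"linear":[0,0,-1],"twist":0},{"linear":[0,0,-2],"twist":0},{"linear":[0,0,-3],"twist":0},{"linear":[0,0,-3.8],"twist":0},{"linear":[0,0,-4.2],"twist":0},{"linear":[0,0,-4.2],"twist":0},{"linear":[0,0,-4.2],"twist":0}]'
```

```text
time: 15.0
tool_pos: [615.3, -284.5, 71.7]
tcp_rot: [3.141, 0.0, -1.312]
contact_force: [0.2, 0.2, -1.1]
grip_width: 51.7
time: 15.88
tool_pos: [615.4, -284.5, 68.0]
tcp_rot: [-3.141, -0.0, -1.312]
contact_force: [-1.5, 1.0, 1.9]
grip_width: 51.3
```

```bash
python3 -m pendant '[{"linear":[0,0,0],"twist":0},{"linear":[0,0,0],"twist":0},{"linear":[0,0,0],"twist":0},{"linear":[0,0,0],"twist":0},{"linear":[0,0,0],"twist":0},{"linear":[0,0,5],"twist":0},{"linear":[0,0,20],"twist":0},{"linear":[0,0,45],"twist":0},{"linear":[-4,6,68],"twist":0},{"linear":[-16,25,75],"twist":0},{"linear":[-36,56,75],"twist":0},{"linear":[-58,90,75],"twist":0},{"linear":[-80,124,75],"twist":0},{"linear":[-102,158,75],"twist":0},{"linear":[-124,192,75],"twist":0},{"linear":[-145,225,75],"twist":0},{"linear":[-161,250,75],"twist":0},{"linear":[-171,265,75],"twist":0},{"linear":[-174,270,72],"twist":0},{"linear":[-174,270,70],"twist":0}]' 0 && python3 -m pendant '[{"linear":[0,0,0],"twist":0},{"linear":[0,0,0],"twist":0}]'
cat > look.py <<'E'
from meas import *
def disc(W,c,lo,hi,r):
    z=W[...,2]; m=(np.hypot(W[...,0]-c[0],W[...,1]-c[1])<r)&(z>lo)&(z<hi); xy=W[m][:,:2].astype(np.float32)
    return m.sum(),cv2.minAreaRect(xy),xy.mean(0),np.median(z[m])
E
python3 - <<'E'
from look import *
W=world(cap('wrist')); print('small wrist',disc(W,(441,-14),30,45,40))
W=world(cap('top')); np.savez('t3.npz',W=W); print('med top',disc(W,(615,-284.5),92,112,40))
E
```

```text
time: 18.38
tool_pos: [441.8, -14.8, 137.8]
tcp_rot: [-3.141, -0.001, -1.312]
contact_force: [-0.1, -0.4, -0.1]
grip_width: 92.2
time: 18.62
tool_pos: [441.7, -15.1, 137.6]
tcp_rot: [3.141, -0.0, -1.313]
contact_force: [0.5, 0.6, -0.6]
grip_width: 91.5
small wrist (np.int64(1914), ((442.34771728515625, -13.052225112915039), (38.132686614990234, 37.90266036987305), 15.061820030212402), array([443.24655 , -12.971064], dtype=float32), np.float64(36.42120664560512))
med top (np.int64(437), ((614.9561767578125, -283.9764709472656), (48.267391204833984, 50.956321716308594), 84.38774108886719), array([ 613.6362, -283.5296], dtype=float32), np.float64(102.3087234662637))
```

```bash
python3 -m pendant '[{"linear":[0.5,0.5,-8],"twist":0},{"linear":[0.5,0.5,-26],"twist":0},{"linear":[0.5,0.5,-50],"twist":0},{"linear":[0.5,0.5,-75],"twist":0},{"linear":[0.5,0.5,-98],"twist":0},{"linear":[0.5,0.5,-116],"twist":0},{"linear":[0.5,0.5,-126],"twist":0},{"linear":[0.5,0.5,-130],"twist":0},{"linear":[0.5,0.5,-131],"twist":0},{"linear":[0.5,0.5,-131],"twist":0}]' 0 && python3 -m pendant '[{"linear":[0,0,0],"twist":0},{"linear":[0,0,0],"twist":0},{"linear":[0,0,0],"twist":0},{"linear":[0,0,0],"twist":0},{"linear":[0,0,0],"twist":0},{"linear":[0,0,0],"twist":0},{"linear":[0,0,0],"twist":0},{"linear":[0,0,0],"twist":0}]' 255
```

```text
time: 19.98
tool_pos: [442.2, -14.1, 7.1]
tcp_rot: [-3.141, -0.001, -1.312]
contact_force: [-0.7, -0.8, -0.4]
grip_width: 92.1
time: 20.98
tool_pos: [441.9, -14.0, 6.7]
tcp_rot: [3.142, -0.0, -1.312]
contact_force: [-0.3, 0.7, -0.6]
grip_width: 39.5
```

```bash
python3 -m pendant '[{"linear":[0,0,3],"twist":0},{"linear":[0,0,14],"twist":0},{"linear":[0,0,38],"twist":0},{"linear":[0,0,66],"twist":0},{"linear":[3,-5,94],"twist":0},{"linear":[13,-21,118],"twist":0},{"linear":[30,-47,132],"twist":0},{"linear":[50,-78,138],"twist":0},{"linear":[70,-109,140],"twist":0},{"linear":[90,-140,140],"twist":0},{"linear":[110,-171,140],"twist":0},{"linear":[130,-202,140],"twist":0},{"linear":[148,-231,140],"twist":0},{"linear":[162,-253,140],"twist":0},{"linear":[170,-265,140],"twist":0},{"linear":[173.5,-270.5,138],"twist":0},{"linear":[173.5,-270.5,130],"twist":0},{"linear":[173.5,-270.5,120],"twist":0},{"linear":[173.5,-270.5,112],"twist":0},{"linear":[173.5,-270.5,107],"twist":0}]' && python3 -m pendant '[{"linear":[0,0,-1],"twist":0},{"linear":[0,0,-2],"twist":0},{"linear":[0,0,-3],"twist":0},{"linear":[0,0,-4],"twist":0},{"linear":[0,0,-4.8],"twist":0},{"linear":[0,0,-5.2],"twist":0},{"linear":[0,0,-5.2],"twist":0},{"linear":[0,0,-5.2],"twist":0}]'
```

```text
time: 23.48
tool_pos: [615.1, -284.1, 112.9]
tcp_rot: [3.141, 0.001, -1.312]
contact_force: [-0.4, 0.2, -1.5]
grip_width: 39.0
time: 24.48
tool_pos: [615.4, -284.6, 108.8]
tcp_rot: [-3.141, -0.0, -1.312]
contact_force: [0.2, 0.1, 1.9]
grip_width: 39.7
```

```bash
python3 -m pendant '[{"linear":[0,0,0],"twist":0},{"linear":[0,0,0],"twist":0},{"linear":[0,0,0],"twist":0},{"linear":[0,0,0],"twist":0},{"linear":[0,0,0],"twist":0},{"linear":[0,0,5],"twist":0},{"linear":[0,0,20],"twist":0},{"linear":[0,0,40],"twist":0},{"linear":[-5,4,52],"twist":0},{"linear":[-20,14,55],"twist":0},{"linear":[-45,32,55],"twist":0},{"linear":[-75,54,55],"twist":0},{"linear":[-105,76,55],"twist":0},{"linear":[-132,97,55],"twist":0},{"linear":[-152,113,55],"twist":0},{"linear":[-162,121,55],"twist":0},{"linear":[-165,124,55],"twist":0}]' 0 && python3 -m pendant '[{"linear":[0,6,0],"twist":2},{"linear":[0,24,0],"twist":8},{"linear":[0,54,0],"twist":15},{"linear":[0,88,0],"twist":23},{"linear":[0,122,0],"twist":31},{"linear":[0,156,0],"twist":39},{"linear":[0,190,0],"twist":47},{"linear":[0,224,0],"twist":55},{"linear":[0,258,0],"twist":63},{"linear":[0,292,0],"twist":71},{"linear":[0,326,0],"twist":79},{"linear":[0,360,0],"twist":87},{"linear":[0,394,0],"twist":95},{"linear":[1,426,0],"twist":103},{"linear":[2,454,-5],"twist":110},{"linear":[3,474,-10],"twist":116},{"linear":[3.5,485,-15],"twist":121},{"linear":[3.5,490,-15],"twist":123.5},{"linear":[3.5,490,-15],"twist":123.5},{"linear":[3.5,490,-15],"twist":123.5}]'
python3 - <<'E'
from look import *
c=cap('wrist'); cv2.imwrite('pics/w4.png',c['frame']); W=world(c); z=W[...,2]
for lo,hi in [(27,42)]:
  n,l,s,ce=cv2.connectedComponentsWithStats(((z>lo)&(z<hi)).astype(np.uint8))
  for k in range(1,n):
    if s[k,4]>300: print(s[k],cv2.minAreaRect(W[l==k][:,:2].astype(np.float32)),W[l==k].mean(0))
c=cap('top'); cv2.imwrite('pics/t4.png',c['frame']); W=world(c); np.savez('t4.npz',W=W)
print('small',disc(W,(615,-284),134,150,35))
E
```

```text
time: 26.6
tool_pos: [450.3, -160.4, 164.1]
tcp_rot: [-3.141, -0.001, -1.312]
contact_force: [-0.2, -0.8, -0.4]
grip_width: 92.0
time: 29.1
tool_pos: [454.1, 329.2, 148.7]
tcp_rot: [3.141, -0.0, 0.842]
contact_force: [-0.7, -0.1, 0.4]
grip_width: 92.1
[  389     0   106   145 12000] ((417.124267578125, 475.98773193359375), (62.740379333496094, 95.87815856933594), 61.67466354370117) [416.24281497 474.5780634   34.45162515]
[ 598   87   42   88 1111] ((552.53173828125, 563.2639770507812), (53.050148010253906, 40.70531463623047), 8.871842384338379) [540.78120533 549.889441    34.21705548]
[ 288  175   79  117 8713] ((454.3540954589844, 331.0438232421875), (61.939517974853516, 95.68624114990234), 49.761451721191406) [452.36759425 332.93778663  34.41493128]
[197 342  38  33 680] ((474.572998046875, 178.23312377929688), (26.38642692565918, 35.9422721862793), 30.7847957611084) [474.76085628 180.55915714  31.99482308]
small (np.int64(245), ((615.7464599609375, -284.7362365722656), (35.64934539794922, 37.94573211669922), 40.07421875), array([ 615.3929 , -283.90207], dtype=float32), np.float64(138.83453687008776))
```

View pics/w4.png

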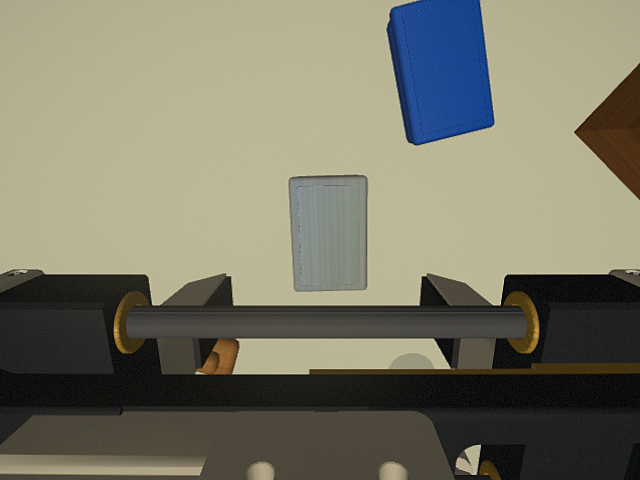

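View pics/t4.png

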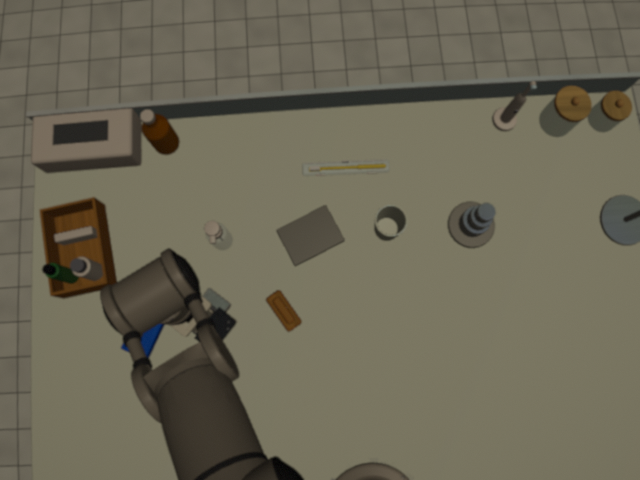

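The wrist view shows the grey soap tin at (328,233) aligned between the fingers, with the blue decoy clear of them. The top view shows the three tins stacked on the round stone at about (478,217), and nothing else has moved. I grip the soap tin.

```bash
python3 -m pendant '[{"linear":[0.5,1,-8],"twist":0.7},{"linear":[0.5,1,-28],"twist":0.7},{"linear":[0.5,1,-54],"twist":0.7},{"linear":[0.5,1,-80],"twist":0.7},{"linear":[0.5,1,-104],"twist":0.7},{"linear":[0.5,1,-124],"twist":0.7},{"linear":[0.5,1,-136],"twist":0.7},{"linear":[0.5,1,-141],"twist":0.7},{"linear":[0.5,1,-142],"twist":0.7},{"linear":[0.5,1,-142],"twist":0.7}]' 0 && python3 -m pendant '[{"linear":[0,0,0],"twist":0},{"linear":[0,0,0],"twist":0},{"linear":[0,0,0],"twist":0},{"linear":[0,0,0],"twist":0},{"linear":[0,0,0],"twist":0},{"linear":[0,0,0],"twist":0},{"linear":[0,0,0],"twist":0},{"linear":[0,0,0],"twist":0}]' 255
```

```text
time: 30.45
tool_pos: [454.8, 330.7, 7.1]
tcp_rot: [3.141, -0.001, 0.856]
contact_force: [-0.9, -0.1, 0.6]
grip_width: 92.1
time: 31.45
tool_pos: [454.5, 330.6, 6.7]
tcp_rot: [3.141, -0.0, 0.856]
contact_force: [0.5, 0.0, 2.4]
grip_width: 61.8
```

```bash
python3 -m pendant '[{"linear":[0,0,3],"twist":0},{"linear":[0,0,14],"twist":0},{"linear":[0,0,36],"twist":0},{"linear":[0,-2,60],"twist":0},{"linear":[0,-14,78],"twist":0},{"linear":[0,-36,84],"twist":-3},{"linear":[0,-64,84],"twist":-7},{"linear":[0,-94,84],"twist":-11},{"linear":[2,-124,84],"twist":-15},{"linear":[10,-154,84],"twist":-19},{"linear":[24,-182,84],"twist":-22},{"linear":[46,-204,84],"twist":-24},{"linear":[74,-218,84],"twist":-25},{"linear":[102,-227,84],"twist":-25.5},{"linear":[128,-233,84],"twist":-25.5},{"linear":[148,-237,84],"twist":-25.5},{"linear":[159,-239.5,82],"twist":-25.5},{"linear":[163,-240.5,76],"twist":-25.5},{"linear":[163,-240.5,68],"twist":-25.5},{"linear":[163,-240.5,58],"twist":-25.5}]' && python3 -m pendant '[{"linear":[0,0,-10],"twist":0},{"linear":[0,0,-20],"twist":0},{"linear":[0,0,-29],"twist":0},{"linear":[0,0,-36],"twist":0},{"linear":[0,0,-41],"twist":0},{"linear":[0,0,-43],"twist":0},{"linear":[0,0,-44.5],"twist":0},{"linear":[0,0,-45.5],"twist":0},{"linear":[0,0,-46],"twist":0},{"linear":[0,0,-46.2],"twist":0},{"linear":[0,0,-46.2],"twist":0}]'
```

```text
time: 33.95
tool_pos: [616.6, 90.2, 63.8]
tcp_rot: [-3.141, 0.001, 0.411]
contact_force: [0.5, -0.1, -1.6]
grip_width: 61.8
time: 35.33
tool_pos: [617.5, 90.0, 18.7]
tcp_rot: [3.141, -0.0, 0.411]
contact_force: [-0.2, -0.8, 1.6]
grip_width: 61.7
```

```bash
python3 -m pendant '[{"linear":[0,0,0],"twist":0},{"linear":[0,0,0],"twist":0},{"linear":[0,0,0],"twist":0},{"linear":[0,0,0],"twist":0},{"linear":[0,0,0],"twist":0},{"linear":[0,0,5],"twist":0},{"linear":[0,0,20],"twist":0},{"linear":[0,0,45],"twist":0},{"linear":[-3,1,75],"twist":-3},{"linear":[-14,6,105],"twist":-10},{"linear":[-32,13,122],"twist":-19},{"linear":[-55,23,130],"twist":-28},{"linear":[-80,33,130],"twist":-37},{"linear":[-105,44,130],"twist":-46},{"linear":[-128,53,130],"twist":-55},{"linear":[-148,62,130],"twist":-64},{"linear":[-161,67,130],"twist":-72},{"linear":[-168,70,130],"twist":-79},{"linear":[-169.5,70.5,130],"twist":-82.5},{"linear":[-169.5,70.5,130],"twist":-82.5}]' 0 && python3 -m pendant '[{"linear":[0,0,0],"twist":0},{"linear":[0,0,0],"twist":0}]'
python3 - <<'E'
from look import *
c=cap('wrist'); cv2.imwrite('pics/w5.png',c['frame']); W=world(c); z=W[...,2]
near=np.hypot(W[...,0]-448,W[...,1]-160)<60
for lo,hi in [(20,50),(34,50)]:
  xy=W[near&(z>lo)&(z<hi)][:,:2].astype(np.float32); print(len(xy),cv2.minAreaRect(xy))
W=world(cap('top')); z=W[...,2]; m=(np.hypot(W[...,0]-617,W[...,1]-90)<70)&(z>38)&(z<55); print(m.sum(),cv2.minAreaRect(W[m][:,:2].astype(np.float32)),np.median(z[m]))
E
```

```text
time: 37.83
tool_pos: [448.1, 160.6, 149.4]
tcp_rot: [-3.14, -0.001, -1.028]
contact_force: [1.0, -0.9, 0.2]
grip_width: 91.6
time: 38.08
tool_pos: [448.0, 160.4, 148.5]
tcp_rot: [-3.141, -0.0, -1.029]
contact_force: [-0.5, 0.7, -0.2]
grip_width: 91.6
5035 ((449.3561096191406, 162.24649047851562), (89.99974060058594, 40.00437545776367), 31.22020149230957)
1900 ((449.0235290527344, 162.08682250976562), (64.79714965820312, 19.74256706237793), 31.395767211914062)
1169 ((616.8442993164062, 88.89822387695312), (62.89728927612305, 96.52632141113281), 23.871442794799805) 46.099048637240585
```

View pics/w5.png

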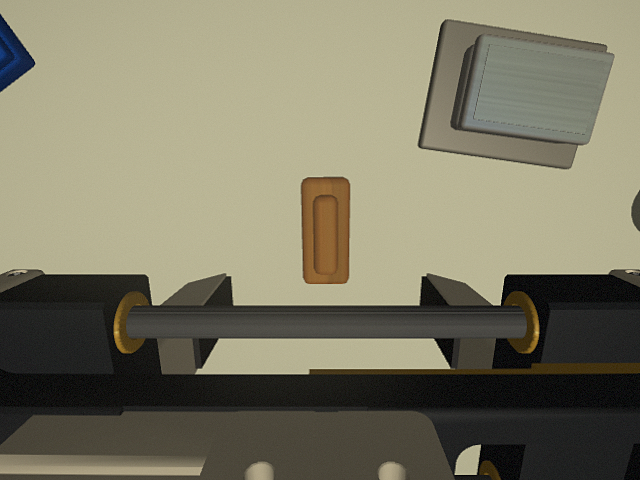

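The wrist view shows the soap tin centred on its stone at (535,90) and the brush at (326,230) aligned between the fingers. I grip the brush.

```bash
python3 -m pendant '[{"linear":[0.5,0.7,-8],"twist":0},{"linear":[0.5,0.7,-28],"twist":0},{"linear":[0.5,0.7,-54],"twist":0},{"linear":[0.5,0.7,-80],"twist":0},{"linear":[0.5,0.7,-104],"twist":0},{"linear":[0.5,0.7,-124],"twist":0},{"linear":[0.5,0.7,-136],"twist":0},{"linear":[0.5,0.7,-142],"twist":0},{"linear":[0.5,0.7,-143.5],"twist":0},{"linear":[0.5,0.7,-143.5],"twist":0}]' 0 && python3 -m pendant '[{"linear":[0,0,0],"twist":0},{"linear":[0,0,0],"twist":0},{"linear":[0,0,0],"twist":0},{"linear":[0,0,0],"twist":0},{"linear":[0,0,0],"twist":0},{"linear":[0,0,0],"twist":0},{"linear":[0,0,0],"twist":0},{"linear":[0,0,0],"twist":0},{"linear":[0,0,0],"twist":0}]' 255
```

```text
time: 39.42
tool_pos: [448.7, 161.3, 5.2]
tcp_rot: [-3.141, -0.0, -1.029]
contact_force: [-0.3, -0.7, -0.2]
grip_width: 92.1
time: 40.55
tool_pos: [448.4, 161.2, 4.8]
tcp_rot: [-3.142, -0.0, -1.029]
contact_force: [-0.7, -0.4, -0.7]
grip_width: 39.7
```

```bash
python3 -m pendant '[{"linear":[0,0,3],"twist":0},{"linear":[0,0,14],"twist":0},{"linear":[0,0,36],"twist":0},{"linear":[2,-1,62],"twist":3},{"linear":[10,-4,82],"twist":10},{"linear":[24,-10,94],"twist":18},{"linear":[44,-19,98],"twist":27},{"linear":[66,-28,98],"twist":36},{"linear":[88,-37,98],"twist":45},{"linear":[110,-47,98],"twist":54},{"linear":[130,-55,98],"twist":63},{"linear":[148,-63,98],"twist":71},{"linear":[161,-68,98],"twist":77},{"linear":[167,-71,98],"twist":81},{"linear":[168.5,-71.5,98],"twist":82.5},{"linear":[168.5,-71.5,94],"twist":82.5},{"linear":[168.5,-71.5,84],"twist":82.5},{"linear":[168.5,-71.5,72],"twist":82.5},{"linear":[168.5,-71.5,62],"twist":82.5},{"linear":[168.5,-71.5,55],"twist":82.5}]' && python3 -m pendant '[{"linear":[0,0,-3],"twist":0},{"linear":[0,0,-5],"twist":0},{"linear":[0,0,-6.5],"twist":0},{"linear":[0,0,-7.5],"twist":0},{"linear":[0,0,-8.5],"twist":0},{"linear":[0,0,-9],"twist":0},{"linear":[0,0,-9.2],"twist":0},{"linear":[0,0,-9.2],"twist":0}]'
```

```text
time: 43.05
tool_pos: [616.5, 89.7, 58.7]
tcp_rot: [-3.141, 0.001, 0.411]
contact_force: [0.7, 0.3, -0.5]
grip_width: 39.3
time: 44.05
tool_pos: [616.9, 89.7, 50.9]
tcp_rot: [3.141, -0.0, 0.411]
contact_force: [-1.2, 0.6, 1.7]
grip_width: 39.7
```

```bash
python3 -m pendant '[{"linear":[0,0,0],"twist":0},{"linear":[0,0,0],"twist":0},{"linear":[0,0,0],"twist":0},{"linear":[0,0,0],"twist":0},{"linear":[0,0,0],"twist":0},{"linear":[0,0,5],"twist":0},{"linear":[0,0,20],"twist":0},{"linear":[0,0,45],"twist":0},{"linear":[-3,0,75],"twist":0},{"linear":[-14,0,95],"twist":0},{"linear":[-32,0,105],"twist":0},{"linear":[-60,0,110],"twist":0},{"linear":[-90,0,110],"twist":0},{"linear":[-120,0,110],"twist":0},{"linear":[-145,0,110],"twist":0},{"linear":[-160,0,110],"twist":0},{"linear":[-168,0,110],"twist":0},{"linear":[-170,0,110],"twist":0},{"linear":[-170,0,110],"twist":0},{"linear":[-170,0,110],"twist":0}]' 0
python3 - <<'E'
from look import *
for n in ['top','scene']:
    c=cap(n); f=c['frame']; cv2.imwrite(f'pics/{n}9.png',f); W=world(c); z=W[...,2]
    for nm,ce,lo,hi,r in [('small',(615,-284),134,150,35),('med ring',(615,-284),96,110,40),('large ring',(615,-284),56,66,45),('soap',(617,90),40,52,65),('brush back',(617,90),62,100,60),('brush ridge',(617,90),82,100,60),('tumbler',(620,-88),80,110,50),('disp',(614,295),100,160,50),('case',(772,-5),10,40,120)]:
        m=(np.hypot(W[...,0]-ce[0],W[...,1]-ce[1])<r)&(z>lo)&(z<hi)
        if m.sum()>20: print(n,nm,m.sum(),[np.round(q,1) for q in cv2.minAreaRect(W[m][:,:2].astype(np.float32))],round(float(np.median(z[m])),1))
E
cd pics; python3 -c "
import cv2,numpy as np
a=cv2.imread('top9.png')[140:280,180:540];b=cv2.imread('scene9.png')[160:340,150:450]
cv2.imwrite('m9.png',np.vstack([cv2.resize(a,(720,280)),cv2.resize(b,(500,300))if 0 else cv2.copyMakeBorder(cv2.resize(b,(500,300)),0,0,0,220,0)]))"
```

```text
time: 46.55
tool_pos: [447.4, 89.6, 160.6]
tcp_rot: [3.141, -0.0, 0.411]
contact_force: [0.3, 0.7, 0.5]
grip_width: 91.6
top small 243 [array([ 615.7, -284.6]), array([35.7, 38.1]), np.float64(39.3)] 138.7
top med ring 161 [array([ 610.3, -280.3]), array([50.4, 38.6]), np.float64(36.2)] 102.3
top large ring 185 [array([ 611.5, -278. ]), array([64.3, 49.7]), np.float64(28.0)] 60.5
top soap 363 [array([616.7,  89.3]), array([62.6, 95.4]), np.float64(23.8)] 45.6
top brush back 744 [array([616.3,  89.4]), array([40.5, 91.8]), np.float64(23.8)] 74.6
top brush ridge 223 [array([615.3,  89.7]), array([19.5, 64.4]), np.float64(25.0)] 85.6
top tumbler 251 [array([620.2, -87.5]), array([71. , 69.8]), np.float64(41.4)] 90.5
top disp 294 [array([614.1, 290.1]), array([47. , 33.2]), np.float64(22.4)] 138.7
top case 1181 [array([756. , -10.7]), array([135.3, 197. ]), np.float64(20.9)] 20.5
scene small 116 [array([ 617.7, -280.6]), array([39.1, 37.5]), np.float64(25.7)] 138.0
scene med ring 142 [array([ 619.4, -275.5]), array([38.6, 50.5]), np.float64(60.8)] 101.8
scene large ring 150 [array([ 622. , -276.2]), array([49.2, 61.3]), np.float64(52.5)] 61.5
scene soap 548 [array([620.3,  91.9]), array([63. , 97.5]), np.float64(27.4)] 46.9
scene brush back 722 [array([618.8,  92.5]), array([39.9, 90.2]), np.float64(25.2)] 74.9
scene brush ridge 206 [array([618.1,  92. ]), array([21.7, 62.4]), np.float64(21.3)] 85.8
scene tumbler 380 [array([623. , -85.5]), array([73. , 69.4]), np.float64(45.9)] 88.7
scene disp 563 [array([616.7, 297.4]), array([32.7, 47.1]), np.float64(69.6)] 133.4
scene case 1321 [array([727.5,  -4. ]), array([129. , 206.8]), np.float64(0.4)] 21.6
```

View pics/m9.png

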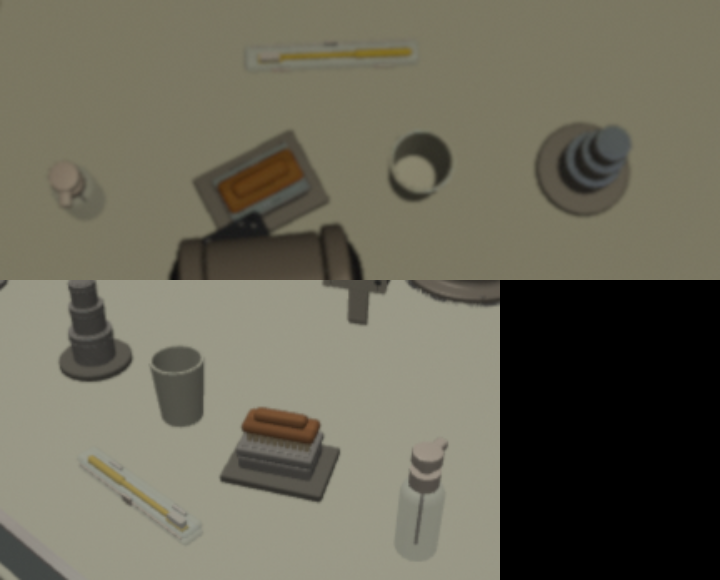

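The montage shows both stacks upright and centred, with the gripper clear, the three tins at (598,155) and the brush on the soap tin at (262,180). The tumbler, dispenser and case are in their places. I hand the job in.

```bash
python3 -c "
from plant import bot
print(bot.close_job())"
```

```text
the job is handed in; nothing more can be done
None
```

I stacked the large, medium and small tins on the round stone. The soap tin stands on the oblong stone with the nail brush bristles down on its lid. I handed the job in at about 47 s of the 134 s allowed; no verdict was reported.

**Round stone:** The top camera put each tin within about 1–2 mm of the stone's centre. The lid heights were 60.5, 102.3 and 138.7 mm, against a nominal 60, 102 and 138 mm.

**Oblong stone:** The soap tin and brush were within about 1–2 mm of the stone's centre and of each other. Their long sides lined up with the stone to within about 1–2°. The lid was at about 46 mm and the brush ridge at about 86 mm, as expected.

**Bystanders:** The tumbler, dispenser and case look unmoved in the last pictures, and the gripper was clear of everything.

**Checks that disagreed:**
- The scene camera read positions 2–5 mm different from the top camera for all the pieces, including the tumbler, which was never touched. I take this as mostly calibration offset.
- In the last check, the medium and large tins were partly hidden by the tins above them, so their fitted centres came out 5–10 mm off. Their positions above come from top-camera readings taken before the next tin covered them.
- The dispenser's last top-camera reading differed by about 5 mm in y from the first. I put this down to a different measuring window, as it looks unmoved in the picture.
- The case's last outline fit took in other points and was no use, so for the case I relied on the picture alone.

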